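# Nudge the board carrier onto its locating pins

## Robot

A 7-joint arm with a two-finger parallel gripper is mounted at the origin on the work surface. World frame = base frame: x ahead of the robot, y to its left, z up, the work surface at z = 0. Lengths are in mm, angles in rad, forces in N, time in s.
With the tool pointing down it reaches from about 350 to 900 mm from the base axis. Payload 8.1 kg.
Tool frame: the origin (TCP) lies between the finger pads; the fingertips stand 22 mm ahead of it and the grasp point (between the pads) lies 3 mm ahead of it (r.tip_reach is the distance from the TCP to the fingertips, in mm); z points along the fingers, y is the direction in which the jaws open and shut (so a half turn about z gives the same grasp; the last joint's range is limited). The gripper opens to 85 mm and grips with 20 to 120 N. Pads are 22 mm wide; open, the fingers measure 114 mm over their backs; the gripper's body (76 mm by 85 mm) begins 54 mm behind the grasp point. The pads swing forward as they close: fully open they stand 13 mm farther back than shut.
Start: joints at [1.067, 0.434, 0.025, 1.573, -0.012, 1.134, -0.075], TCP at [243.825, -575.491, 253.323] pointing down, gripper open.
Joint ranges: [-2.62, 2.62], [-0.44, 2.09], [-1.27, 1.32], [0.08, 2.57], [-1.32, 4.46], [0.12, 2], [-2.74, 2.74]. Speed limits (rad/s): [2.22, 2.22, 3.01, 3.01, 3.14, 3.14, 3.14].

## Interface

Orientations are given as a unit quaternion [x, y, z, w].
In Python, from plant import r gives the robot as it stands.
- The arm moves only by the tool apply_moves, never from a script. Its argument "moves" is a list of rows, each a list of 7 numbers: the shift along the tool's x, y, z in mm, then the turn, a rotation vector about the tool's x, y, z in degrees, then the opening in per cent of the stroke, from 0 (shut) to 100 (fully open). In form: [[dx, dy, dz, wx, wy, wz, gripper], ...]. A call has 1 to 10 rows; each row shifts and turns the commanded pose from where the row before left it, along the tool's axes as they then stand; what a row does not reach is not made up. A row lasts 1/12 s, in which the tool goes at most 41.7 mm and 7.16 degrees, less where a joint would pass 70% of its speed; a pose out of reach is approached as far as the arm can. A call is refused whole if a number of a shift passes 41.7 or a number of a turn 7.16, either way. A call with a gripper value outside its range is refused whole. The fingers move at their own pace and stop on an object; the grip force is fixed at half the most. Time passes only in rows, so rows that do not move let the fingers close. It gives the time, the measured TCP pose, the force and the opening at its end, in the units of the state.
- r.observe(): the state, without advancing time (a new reading comes with each control period).
- r.snapshot(name): name is "side" or "top"; returns a dict with "color" (384x512x3 uint8, red, green, blue), "fx", "fy", "cx", "cy" (pixels), "cam_to_world" (4x4, takes a point from camera to world coordinates). Camera axes: x right, y down, z forward; pixel columns grow to the right and rows downward; lengths in mm; the calibration is good to about 2 mm. A picture is of the moment at which its call begins. There is no depth.
- r.close_job(): hands the job in, once; it reports no verdict.
The state is a dict: "t": time; "joints": joint angles; "qvel": joint speeds; "effort": joint torques, N m; "eef_pos": TCP position; "tcp_rot": TCP orientation; "contact_force": force on the tool from outside, world axes, zero at the start; "wrist_torque": the same for the moment, N m; "opening": opening from 0.0 (shut) to 1.0 (fully open).
Only numpy, scipy, OpenCV 4.12 (cv2) and the standard library are available. Lean on these libraries where they do the work, as an engineer would, in place of code of your own. Each camera call takes 0.05 s, during which the arm holds its last target.

## Task

The metal carrier tray with the circuit board lies askew on the rework bed, propped up on the bed's two locating pins. Using the fingertips, only push the tray sideways (the bed's fence helps to square it) until both its holes drop over the two pins and it lies flat on the bed, then withdraw clear. Never lift, carry or tip the tray, and leave the screwdriver, the jar and the small bin where they are.

Things in the scene. Friction and masses are not known exactly. Their poses are not given: they have to be found in the camera images.
- fixture: Fixed rework bed. Origin on the table under the midpoint between its two pins; +x points to the fence (away from the robot), y along the fence, z up. Flat dark deck, top 30 mm above the table, x -154.5 to +70.5, y +-170 mm. Two steel pins on the deck at x 0, y +-55 mm.
- fence (a point): Middle of the top edge of the fence's inner face, at bed x +55.5, y 0, z +60 mm. The fence is a straight aluminium bar along the whole bed, 14 mm thick, 30 mm higher than the deck. The seated tray's +x rim is 0.5 mm from it.
- tray: Loose aluminium tray, 0.34 to 0.59 kg; origin at the centre of its underside, z up. 140 mm along x, 220 mm along y. Floor 6 mm thick, rim all round 4 mm thick, its top 15 mm above the underside. Starts propped on the pins, -x edge on the deck, tilted 5 degrees, at most 6 askew, 14-30 mm short of the fence, 15-45 mm off along it to either side. Seated, its origin is at x -15, y 0, z +30 mm of the bed.
- board (a point): Centre of the top of the green circuit board fixed in the tray, at tray x -32, y 0, z +10 mm. The board is 60 x 180 mm and covers tray x -62 to -2 mm; on it a fixed dark finned heat sink, 26 mm square, its top 30 mm above the tray's underside. Nothing on the board is loose.
- hole_left (a point): Centre of the tray's +y hole, at the underside: tray x +15, y +55, z 0 mm. A plain round through hole 12 mm wide; it belongs over pin_left.
- hole_right (a point): Centre of the tray's -y hole, at the underside: tray x +15, y -55, z 0 mm. A plain round through hole 12 mm wide; it belongs over pin_right.
- pin_left (a point): Tip of the bed's +y pin. Pin 8 mm thick, 9 mm high above the deck, with a half-round nose; it stands 3 mm proud of the tray floor when the tray is seated. Holes have 2 mm of play round the pins and drop once within about 3 mm.
- pin_right (a point): Tip of the bed's -y pin, like the other. Sliding the propped tray over the pins takes about 5 to 15 N of push.
- screwdriver: Bystander: screwdriver lying on the table to the left of the bed, about 200 mm long. Origin under its middle.
- flux_jar: Bystander: small grey jar with a black lid, 48 mm wide, 50 mm high, standing on the table left of the bed. Origin at the centre of its underside.
- screw_bin: Bystander: small open black bin, 90 x 70 x 40 mm, on the table right of the bed. Origin at the centre of its underside.

How it is judged:
By the outcome, as a careful person would: the job done as asked, in the order asked, and still so for the second after the job is handed in, with the robot touching nothing.
It also fails if it takes over 54 s, if anything falls off the work surface, if the arm or the gripper's body presses on something with over 40 N, if the wrist force passes 120 N, or if a joint passes its speed limit or range.

## Working session

There is one attempt and no reset: what is moved stays moved. The work goes in short steps, Python scripts to look and compute and a tool call to move; the robot and the scene stay as the last step left them, time stands still between calls to the robot, and variables do not carry over. Pictures are saved under pics/ and viewed, and the job is handed in when it is done.

Besides the shell and the picture viewer there is one more tool, called after "Emit:" as name(argument=value, ...), one argument or row to a line, values as JSON. apply_moves: Moves the arm, as the interface text tells. Its arguments: {"type":"object","properties":{"moves":{"type":"array","items":{"type":"array","items":{"type":"number"}}}},"required":["moves"]}

```bash
mkdir -p pics; ls; python3 - <<'E'
from plant import r
import cv2,numpy as np
print(r.observe(), r.tip_reach)
for n in("side","top"):
    s=r.snapshot(n); cv2.imwrite(f"pics/{n}0.png",s["color"][:,:,::-1]); print(n,s["fx"],s["fy"],s["cx"],s["cy"]);print(np.round(s["cam_to_world"],3).tolist())
E
```

```text
pics
{'t': 0.0, 'joints': array([ 1.06738004,  0.43523432,  0.02500389,  1.57412592, -0.01159577,
        1.13397741, -0.07510289]), 'qvel': array([ 0.00083981, -0.00048   , -0.00106623, -0.00093344, -0.00125758,
       -0.00022367, -0.00039815]), 'effort': array([-1.05454028e-04, -6.70455694e+01,  1.02504663e+00, -3.16221428e+01,
        1.55471801e-02,  1.22569976e-02, -2.39107806e-05]), 'eef_pos': array([ 243.60207624, -575.05270136,  252.50810202]), 'tcp_rot': array([ 9.79994974e-01,  1.99020631e-01, -2.37848905e-04, -7.63823044e-04]), 'contact_force': array([0.56106436, 0.14666605, 0.33225149]), 'wrist_torque': array([-0.02049421, -0.01676102,  0.01330024]), 'opening': 1.0007196753427363} 22.0
side 430.6192374109681 430.6192374109681 255.27992095500755 193.948506238088
[[-0.887, -0.284, 0.363, 13.14], [-0.461, 0.529, -0.712, 1074.588], [0.01, -0.799, -0.601, 959.12], [0.0, 0.0, 0.0, 1.0]]
top 462.91474717804397 462.91474717804397 261.8928729909631 198.90124759520003
[[0.022, -0.997, 0.072, 429.006], [-1.0, -0.023, -0.011, 42.132], [0.013, -0.072, -0.997, 1670.032], [0.0, 0.0, 0.0, 1.0]]
```

View pics/side0.png

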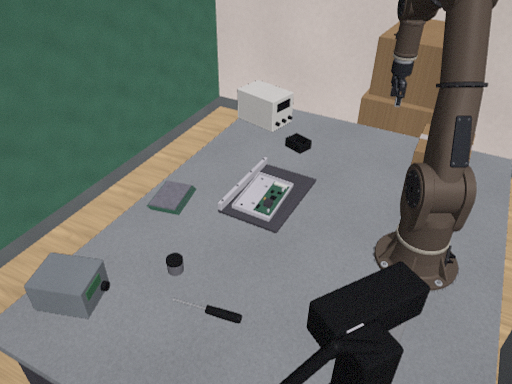

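View pics/top0.png

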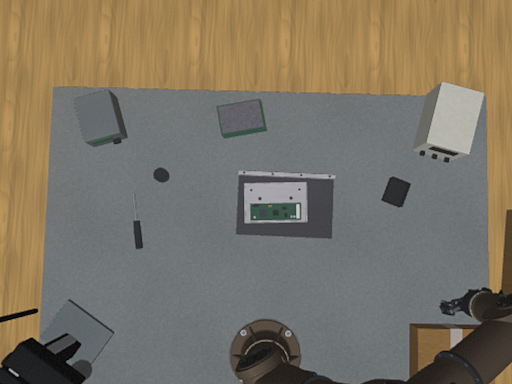

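Both views show the bed in the centre, with the tray at about (275,203) in the top view. It is offset toward image-left (+y). I'll zoom in.

```bash
python3 - <<'E'
import cv2
a=cv2.imread("pics/top0.png")[165:245,230:342]; cv2.imwrite("pics/top0z.png",cv2.resize(a,None,fx=7,fy=7,interpolation=cv2.INTER_CUBIC))
a=cv2.imread("pics/side0.png")[150:235,210:322]; cv2.imwrite("pics/side0z.png",cv2.resize(a,None,fx=7,fy=7,interpolation=cv2.INTER_CUBIC))
E
```

```text
(no output)
```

View pics/top0z.png

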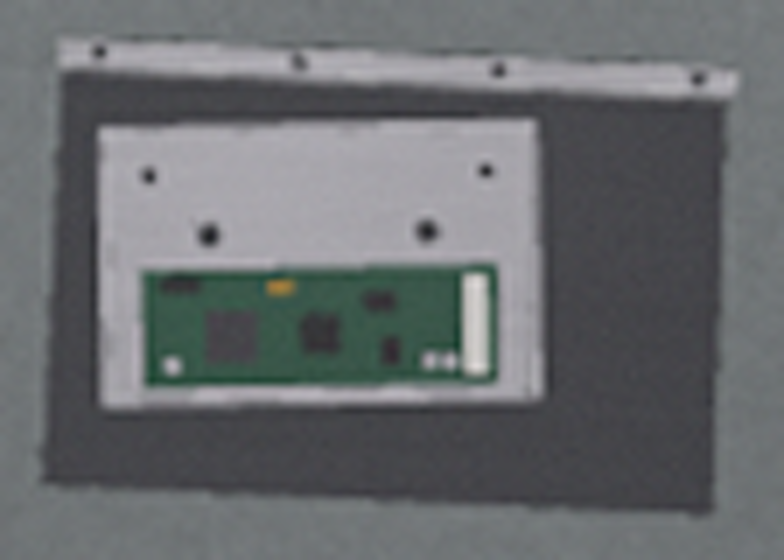

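View pics/side0z.png

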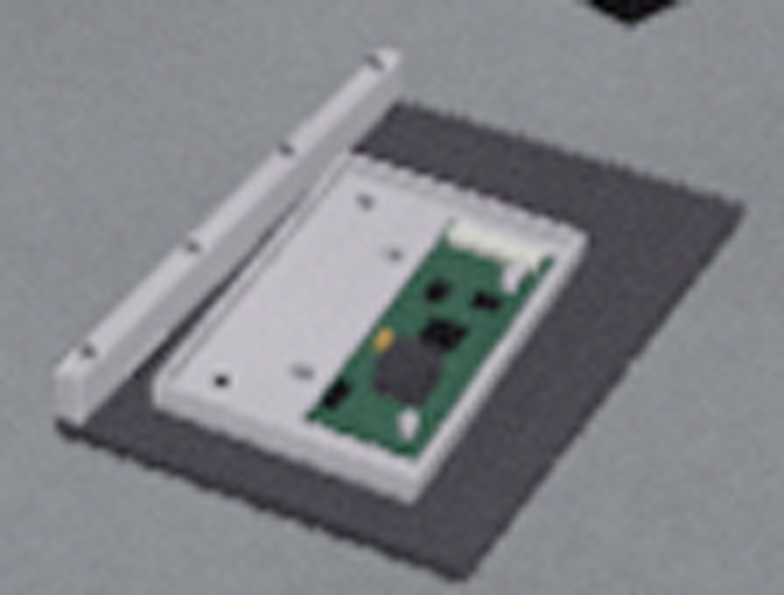

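```bash
cat > h.py <<'E'
from plant import r
import cv2,numpy as np
def ray(s,uv,z):
    T=np.array(s["cam_to_world"]); uv=np.atleast_2d(np.array(uv,float))
    d=np.c_[(uv[:,0]-s["cx"])/s["fx"],(uv[:,1]-s["cy"])/s["fy"],np.ones(len(uv))]@T[:3,:3].T
    o=T[:3,3]; z=np.broadcast_to(z,len(uv)); return o+d*((z-o[2])/d[:,2])[:,None]
def look(name,tag):
    s=r.snapshot(name); cv2.imwrite(f"pics/{name}{tag}.png",s["color"][:,:,::-1]); return s
def zoom(s,box,f,fn):
    x0,x1,y0,y1=box; a=s["color"][y0:y1,x0:x1,::-1]; cv2.imwrite("pics/"+fn,cv2.resize(a,None,fx=f,fy=f,interpolation=cv2.INTER_CUBIC))
def sub(s,box,k):
    x0,x1,y0,y1=box; a=s["color"][y0:y1,x0:x1]; return cv2.resize(a,None,fx=k,fy=k,interpolation=cv2.INTER_CUBIC)
def topmeas(s,box=(222,345,160,250),k=8):
    a=sub(s,box,k); g=a.max(2)
    un=lambda p:(np.array(p,float)+.5)/k-.5+[box[0],box[2]]
    out={}
    m=(g>135).astype(np.uint8)
    n,l,st,c=cv2.connectedComponentsWithStats(m)
    for i in range(1,n):
        if st[i,4]<100*k*k/4: continue
        cs,_=cv2.findContours((l==i).astype(np.uint8),cv2.RETR_EXTERNAL,cv2.CHAIN_APPROX_NONE)
        rc=cv2.minAreaRect(max(cs,key=len)); 
        out[i]=(st[i],un(cv2.boxPoints(rc)))
    return a,out,un
E
python3 - <<'E'
from h import *
s=look("top","1")
a,out,un=topmeas(s)
for i,(st,b) in out.items(): 
    print(i,st,np.round(b,2).tolist())
    for z in(45,60): print(z,np.round(ray(s,b,z),1).tolist())
g=a.max(2)
print(np.percentile(g,[5,20,40,50,60,80,95]))
# dark deck
m=((g<100)).astype(np.uint8)
cs,_=cv2.findContours(m,cv2.RETR_EXTERNAL,cv2.CHAIN_APPROX_NONE)
c=max(cs,key=cv2.contourArea); b=un(cv2.boxPoints(cv2.minAreaRect(c))); print("deck",np.round(ray(s,b,30),1).tolist())
# small dark blobs
n,l,st,c=cv2.connectedComponentsWithStats((g<125).astype(np.uint8))
for i in range(1,n):
    if 60<st[i,4]<1200: p=un(c[i]);print(st[i,4],np.round(p,2),np.round(ray(s,p,45),1))
E
```

```text
1 [  129    81   781    70 24607] [[237.63, 174.25], [237.85, 169.41], [335.3, 173.92], [335.07, 178.76]]
45 [[632.4, 111.8, 45.0], [649.7, 111.5, 45.0], [641.7, -233.7, 45.0], [624.4, -233.1, 45.0]]
60 [[630.6, 111.2, 60.0], [647.6, 110.8, 60.0], [639.7, -231.1, 60.0], [622.6, -230.5, 60.0]]
2 [  177   177   506   328 99747] [[243.44, 182.66], [306.21, 181.54], [306.93, 221.63], [244.15, 222.75]]
45 [[603.1, 90.6, 45.0], [612.2, -131.0, 45.0], [470.7, -135.6, 45.0], [461.9, 84.6, 45.0]]
60 [[601.5, 90.1, 60.0], [610.5, -129.4, 60.0], [470.3, -134.0, 60.0], [461.6, 84.2, 60.0]]
3 [ 592  352   31  117 3316] [[295.56, 203.56], [299.31, 203.56], [299.31, 218.06], [295.56, 218.06]]
45 [[533.4, -94.6, 45.0], [533.7, -107.8, 45.0], [482.6, -108.7, 45.0], [482.3, -95.5, 45.0]]
60 [[532.4, -93.4, 60.0], [532.7, -106.5, 60.0], [482.1, -107.3, 60.0], [481.8, -94.2, 60.0]]
[ 71.  75. 115. 118. 120. 125. 173.]
deck [[420.9, 116.9, 30.0], [633.4, 112.7, 30.0], [625.6, -233.5, 30.0], [412.8, -226.0, 30.0]]
220 [243.72 171.85] [[641.4  90.5  45. ]]
215 [300.78 174.59] [[ 636.4 -111.4   45. ]]
239 [329.29 175.71] [[ 634.8 -212.4   45. ]]
210 [298.95 188.94] [[ 585.3 -105.7   45. ]]
229 [250.8  189.66] [[578.9  64.   45. ]]
526 [290.53 197.55] [[554.2 -76.5  45. ]]
517 [259.39 198.15] [[549.6  33.1  45. ]]
```

Emit:
apply_moves(
  moves=[
    [0,0,0,0,0,6.1,100],
    [0,0,0,0,0,6.1,100],
    [0,0,0,0,0,6.1,100],
    [0,0,0,0,0,6,100],
    [13,-38,0,0,0,0,100],
    [13,-38,0,0,0,0,100],
    [13,-38,0,0,0,0,100],
    [13,-38,0,0,0,0,100],
    [13,-38,0,0,0,0,100],
    [13,-38,0,0,0,0,100],
  ],
)

```text
t: 0.98
eef_pos: [327.3, -347.4, 253.2]
tcp_rot: [1.0, -0.012, -0.0, 0.0]
contact_force: [1.2, 0.0, 0.4]
opening: 1.0
```

Emit:
apply_moves(
  moves=[
    [13,-38,0,0,0,0,100],
    [13,-38,0,0,0,0,100],
    [13,-38,0,0,0,0,100],
    [13,-38,0,0,0,0,100],
    [13,-38,0,0,0,0,100],
    [13,-38,0,0,0,0,100],
    [13,-38,0,0,0,0,100],
    [13,-38,0,0,0,0,100],
    [0,0,0,0,0,0,100],
  ],
)

```text
t: 1.73
eef_pos: [440.4, -40.1, 253.7]
tcp_rot: [1.0, -0.007, 0.001, -0.002]
contact_force: [0.4, 0.6, -0.1]
opening: 0.999
```

```bash
cat >> h.py <<'E'
from scipy.spatial.transform import Rotation as R
def st():
    o=r.observe(); M=R.from_quat(o["tcp_rot"]).as_matrix()
    print("t%.2f"%o["t"],"pos",np.round(o["eef_pos"],1),"F",np.round(o["contact_force"],1),"op %.2f"%o["opening"],"toolx deg %.2f"%np.degrees(np.arctan2(M[1,0],M[0,0])),"toolz",np.round(M[:,2],3)); return o,M
E
python3 - <<'E'
from h import *
o,M=st(); print(M.T@(np.array([437,-24,150])-o["eef_pos"]))
E
```

```text
t1.73 pos [440.4 -40.1 253.7] F [ 0.4  0.6 -0.1] op 1.00 toolx deg -0.80 toolz [ 0.002  0.003 -1.   ]
[ -3.7990906  -15.69311743 103.73956066]
```

Emit:
apply_moves(
  moves=[
    [-3,-8,25,0,0,0,100],
    [-3,-8,35,0,0,0,100],
    [0,0,35,0,0,0,100],
    [0,0,35,0,0,0,100],
    [0,0,35,0,0,0,100],
    [0,0,12,0,0,0,100],
    [0,0,0,0,0,0,100],
    [0,0,0,0,0,0,100],
  ],
)

```text
t: 2.4
eef_pos: [432.2, -31.9, 76.0]
tcp_rot: [1.0, -0.012, -0.001, 0.0]
contact_force: [0.4, -0.4, 0.5]
opening: 0.996
```

```bash
python3 - <<'E'
from h import *
o,M=st(); s=look("side","2"); zoom(s,(200,340,120,240),5,"side2z.png")
E
```

```text
t2.40 pos [432.2 -31.9  76. ] F [ 0.4 -0.4  0.5] op 1.00 toolx deg -1.33 toolz [-0.002 -0.    -1.   ]
```

View pics/side2z.png

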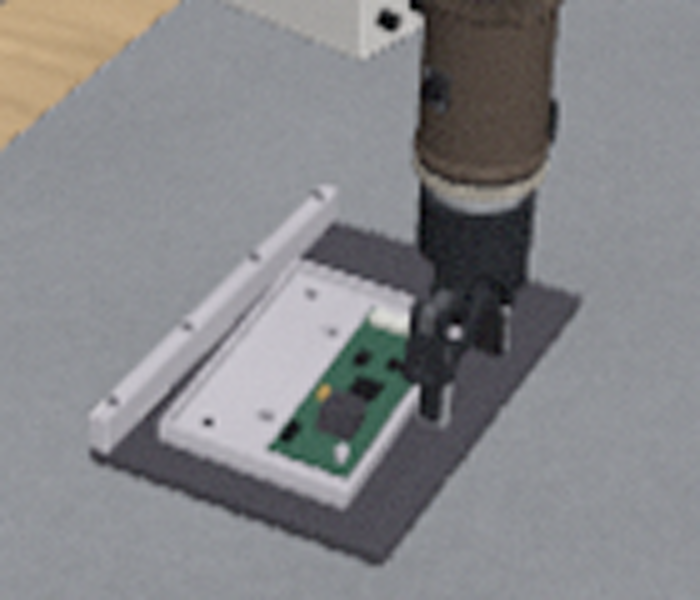

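The open fingertips appear at zoom (437,423) and (503,350), just robot-side of the tray. I'll check their height from the ray.

```bash
python3 - <<'E'
from h import *
s=r.snapshot("side")
for uv in([287.4,204.6],[300.6,190]):
    for z in (40,54,67): print(z,np.round(ray(s,uv,z),1))
E
```

```text
40 [[442.8 -13.6  40. ]]
54 [[436.3   2.9  54. ]]
67 [[430.2  18.3  67. ]]
40 [[ 435.5 -113.8   40. ]]
54 [[429.  -95.7  54. ]]
67 [[423.1 -78.9  67. ]]
```

Emit:
apply_moves(
  moves=[
    [0,-6,10,0,0,0,100],
    [0,0,10,0,0,0,100],
    [0,0,5,0,0,0,100],
    [0,0,3,0,0,0,100],
    [0,0,0,0,0,0,100],
  ],
)

```text
t: 2.92
eef_pos: [433.0, -25.9, 48.7]
tcp_rot: [1.0, -0.012, 0.0, 0.0]
contact_force: [-0.3, 0.3, 0.5]
opening: 1.001
```

Emit:
apply_moves(
  moves=[
    [4,0,0,0,0,0,100],
    [4,0,0,0,0,0,100],
    [4,0,0,0,0,0,100],
    [3,0,0,0,0,0,100],
    [3,0,0,0,0,0,100],
    [3,0,0,0,0,0,100],
    [2,0,0,0,0,0,100],
  ],
)

```text
t: 3.5
eef_pos: [454.8, -26.2, 48.1]
tcp_rot: [1.0, -0.011, -0.001, 0.0]
contact_force: [-7.0, 2.2, 4.7]
opening: 1.0
```

```bash
python3 - <<'E'
from h import *
o,M=st(); s=look("side","3"); zoom(s,(200,340,120,240),5,"side3z.png")
E
```

```text
t3.50 pos [454.8 -26.2  48.1] F [-7.   2.2  4.7] op 1.00 toolx deg -1.31 toolz [-0.002 -0.    -1.   ]
```

View pics/side3z.png

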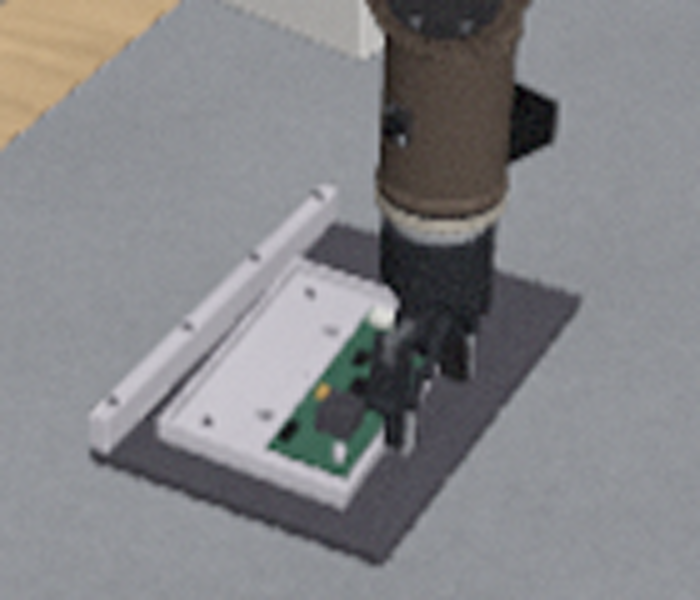

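Contact is made at TCP x ≈ 454, as expected from the rim at 466 less the 11 mm half pad. I'll push slowly toward the fence.

Emit:
apply_moves(
  moves=[
    [2,0,0,0,0,0,100],
    [2,0,0,0,0,0,100],
    [2,0,0,0,0,0,100],
    [2,0,0,0,0,0,100],
    [2,0,0,0,0,0,100],
    [2,0,0,0,0,0,100],
  ],
)

```text
t: 4.05
eef_pos: [465.8, -26.1, 47.9]
tcp_rot: [1.0, -0.011, -0.002, -0.0]
contact_force: [-5.8, 1.7, 4.4]
opening: 1.002
```

```bash
python3 - <<'E'
from h import *
o,M=st(); s=look("side","4"); zoom(s,(200,340,120,240),5,"side4z.png")
E
```

```text
t4.05 pos [465.8 -26.1  47.9] F [-5.8  1.7  4.4] op 1.00 toolx deg -1.27 toolz [-0.004  0.    -1.   ]
```

View pics/side4z.png

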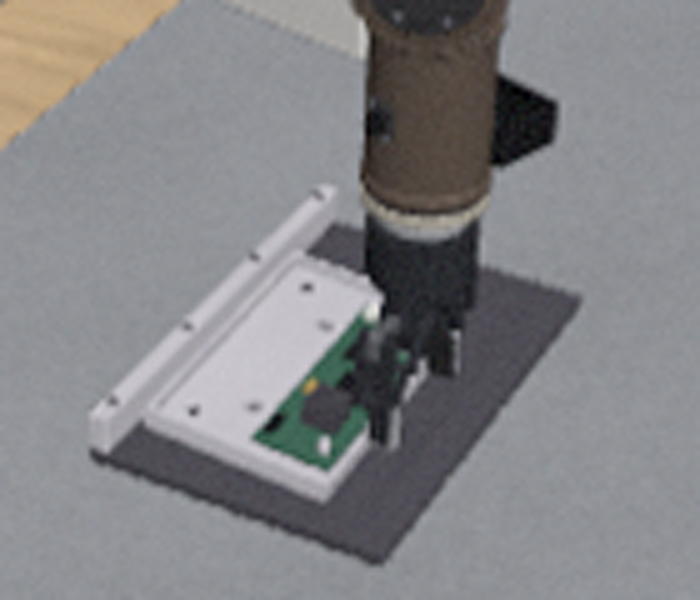

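The tray is squaring and nearing the fence.

Emit:
apply_moves(
  moves=[
    [2,0,0,0,0,0,100],
    [2,0,0,0,0,0,100],
    [2,0,0,0,0,0,100],
    [2,0,0,0,0,0,100],
    [1,0,0,0,0,0,100],
  ],
)

```text
t: 4.52
eef_pos: [474.7, -26.8, 47.8]
tcp_rot: [1.0, -0.012, -0.002, 0.0]
contact_force: [-6.7, 0.6, 3.6]
opening: 1.001
```

Emit:
apply_moves(
  moves=[
    [1,0,0,0,0,0,100],
    [1,0,0,0,0,0,100],
  ],
)

```text
t: 4.68
eef_pos: [476.3, -26.9, 47.8]
tcp_rot: [1.0, -0.012, -0.002, 0.0]
contact_force: [-8.3, 1.9, 5.2]
opening: 0.998
```

Emit:
apply_moves(
  moves=[
    [1,0,0,0,0,0,100],
    [0,0,0,0,0,0,100],
  ],
)

```text
t: 4.85
eef_pos: [477.5, -27.0, 47.8]
tcp_rot: [1.0, -0.012, -0.002, 0.0]
contact_force: [-6.7, 0.7, 3.4]
opening: 1.001
```

```bash
python3 - <<'E'
from h import *
o,M=st(); s=look("side","5"); zoom(s,(200,340,120,240),5,"side5z.png")
s=look("top","5"); zoom(s,(222,345,160,250),6,"top5z.png")
E
```

```text
t4.85 pos [477.5 -27.   47.8] F [-6.7  0.7  3.4] op 1.00 toolx deg -1.35 toolz [-0.004 -0.    -1.   ]
```

View pics/side5z.png

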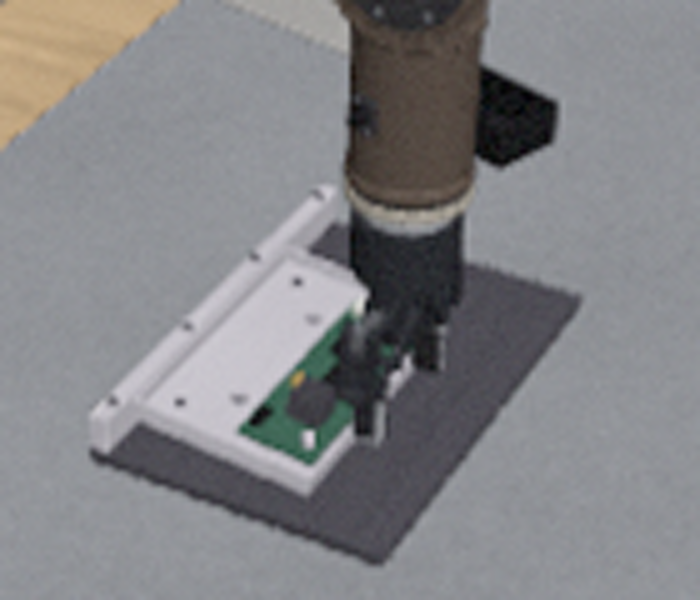

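View pics/top5z.png

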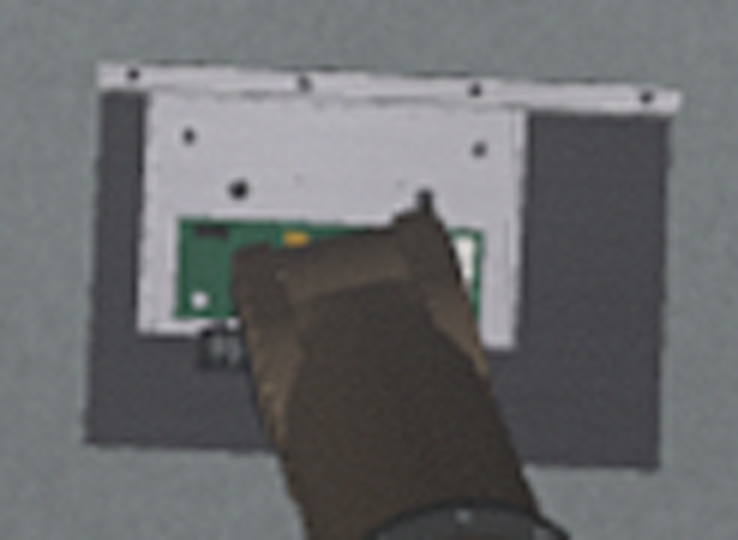

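The top view shows the tray squared, with its far rim at the fence (row ~95 of the zoom). The force is still only the sliding force, so I'll continue until it rises.

Emit:
apply_moves(
  moves=[
    [1,0,0,0,0,0,100],
    [0.5,0,0,0,0,0,100],
  ],
)

```text
t: 5.12
eef_pos: [478.1, -27.1, 47.7]
tcp_rot: [1.0, -0.012, -0.003, 0.0]
contact_force: [-11.8, 1.0, 7.6]
opening: 1.001
```

Emit:
apply_moves(
  moves=[
    [0.5,0,0,0,0,0,100],
    [0.5,0,0,0,0,0,100],
  ],
)

```text
t: 5.28
eef_pos: [478.2, -27.1, 47.6]
tcp_rot: [1.0, -0.012, -0.004, 0.0]
contact_force: [-13.8, 0.8, 10.6]
opening: 0.999
```

Fence contact is confirmed: TCP x stalled at 478 and the force is rising. I'll retract, lift, and move to the tray's +y side with the fingers shut.

Emit:
apply_moves(
  moves=[
    [-8,0,0,0,0,0,100],
    [-16,0,0,0,0,0,100],
    [0,0,-20,0,0,0,100],
    [0,0,-38,0,0,0,50],
    [0,-38,-30,0,0,0,0],
    [10,-38,0,0,0,0,0],
    [30,-38,0,0,0,0,0],
    [30,-38,0,0,0,0,0],
    [32,-10,0,0,0,0,0],
    [0,0,0,0,0,0,0],
  ],
)

```text
t: 6.12
eef_pos: [560.8, 121.8, 132.7]
tcp_rot: [1.0, -0.01, 0.003, -0.002]
contact_force: [1.0, -0.3, 0.4]
opening: 0.005
```

```bash
python3 - <<'E'
from h import *
o,M=st()
s=look("top","6"); zoom(s,(222,345,160,250),6,"top6z.png")
a,out,un=topmeas(s)
for i,(sx,b) in out.items(): print(i,np.round(ray(s,b,48),1).tolist())
g=a.max(2)
n,l,sx,c=cv2.connectedComponentsWithStats((g<125).astype(np.uint8))
for i in range(1,n):
    if 60<sx[i,4]<1200: p=un(c[i]);print(sx[i,4],np.round(p,2),np.round(ray(s,p,45),1))
s=look("side","6"); zoom(s,(200,340,120,240),5,"side6z.png")
E
```

```text
t6.12 pos [560.8 121.8 132.7] F [ 1.  -0.3  0.4] op 0.00 toolx deg -1.15 toolz [ 0.006  0.003 -1.   ]
9 [[490.2, 91.8, 48.0], [649.3, 88.5, 48.0], [642.2, -234.1, 48.0], [482.9, -228.6, 48.0]]
12 [[503.5, -77.2, 48.0], [553.9, -87.1, 48.0], [547.7, -119.7, 48.0], [497.2, -109.8, 48.0]]
96 [243.32 160.12] [[683.2  93.   45. ]]
302 [265.18 161.19] [[681.2  15.5  45. ]]
82 [302.84 160.  ] [[ 688.7 -117.9   45. ]]
67 [340.55 159.84] [[ 692.4 -251.8   45. ]]
128 [291.43 161.42] [[682.6 -77.5  45. ]]
185 [269.27 163.41] [[673.7   0.9  45. ]]
464 [274.72 164.05] [[671.8 -18.5  45. ]]
155 [309.69 163.36] [[ 677.2 -142.4   45. ]]
116 [283.72 162.95] [[676.5 -50.3  45. ]]
111 [306.01 163.58] [[ 676.1 -129.3   45. ]]
90 [281.03 164.01] [[672.5 -40.8  45. ]]
96 [286.36 163.98] [[673.  -59.7  45. ]]
88 [290.82 165.19] [[669.1 -75.6  45. ]]
107 [321.03 165.2 ] [[ 671.6 -182.7   45. ]]
123 [262.57 166.15] [[663.3  24.4  45. ]]
423 [278.59 167.  ] [[661.6 -32.4  45. ]]
72 [313.64 165.33] [[ 670.5 -156.5   45. ]]
68 [312.12 166.12] [[ 667.6 -151.1   45. ]]
109 [304.34 166.8 ] [[ 664.5 -123.6   45. ]]
[... 1084 characters left out ...]
45. ]]
228 [335.92 205.31] [[ 530.4 -237.    45. ]]
922 [342.31 208.5 ] [[ 519.7 -259.7   45. ]]
197 [343.93 206.24] [[ 527.8 -265.4   45. ]]
124 [339.05 209.46] [[ 516.  -248.2   45. ]]
770 [285.48 240.43] [[403.3 -61.4  45. ]]
745 [303.71 242.63] [[ 397.  -125.4   45. ]]
368 [283.04 243.17] [[393.6 -53.1  45. ]]
74 [310.98 241.89] [[ 400.1 -150.9   45. ]]
148 [295.4  244.66] [[389.3 -96.4  45. ]]
1043 [284.77 246.94] [[380.6 -59.4  45. ]]
472 [310.36 247.48] [[ 380.6 -149.    45. ]]
562 [332.7  248.26] [[ 379.6 -227.3   45. ]]
767 [294.88 248.23] [[376.9 -94.8  45. ]]
212 [288.6 248.7] [[374.8 -72.9  45. ]]
69 [344. 249.] [[ 377.9 -266.9   45. ]]
61 [322.09 249.15] [[ 375.7 -190.1   45. ]]
```

View pics/top6z.png

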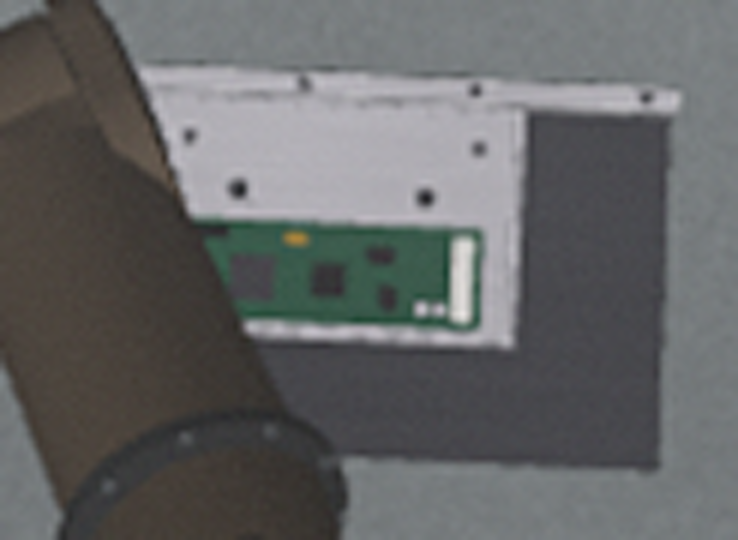

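View pics/side6z.png

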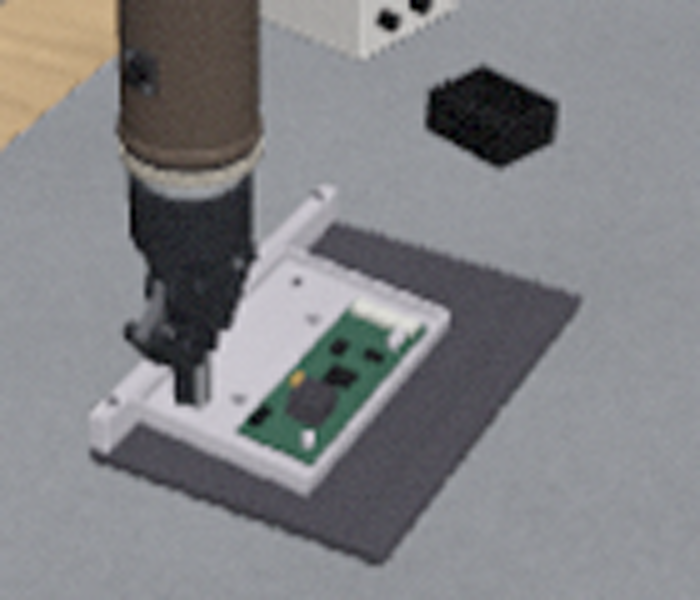

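Holes at z=45 are (574.7, 27.0) and (572.1, −83.0). They are 110 mm apart and their yaw equals the bed's, so the tray is square. It has about 30.6 mm left to go along −y. I'll descend on the +y side.

Emit:
apply_moves(
  moves=[
    [-4,0,25,0,0,0,0],
    [0,0,25,0,0,0,0],
    [0,0,12,0,0,0,0],
    [0,0,9.5,0,0,0,0],
    [0,0,0,0,0,0,0],
    [0,4,0,0,0,0,0],
    [0,4,0,0,0,0,0],
    [0,4,0,0,0,0,0],
    [0,4,0,0,0,0,0],
  ],
)

```text
t: 6.97
eef_pos: [551.5, 101.0, 61.6]
tcp_rot: [1.0, -0.012, 0.001, -0.0]
contact_force: [-0.3, -0.2, -0.5]
opening: -0.0
```

Emit:
apply_moves(
  moves=[
    [0,3,0,0,0,0,0],
    [0,3,0,0,0,0,0],
    [0,2,0,0,0,0,0],
    [0,2,0,0,0,0,0],
  ],
)

```text
t: 7.3
eef_pos: [551.0, 92.7, 61.0]
tcp_rot: [1.0, -0.011, 0.0, -0.001]
contact_force: [-0.2, 4.8, 1.3]
opening: -0.001
```

```bash
python3 - <<'E'
from h import *
o,M=st()
s=look("side","7"); zoom(s,(200,340,120,240),5,"side7z.png")
E
```

```text
t7.30 pos [551.   92.7  61. ] F [-0.2  4.8  1.3] op -0.00 toolx deg -1.30 toolz [ 0.001  0.002 -1.   ]
```

View pics/side7z.png

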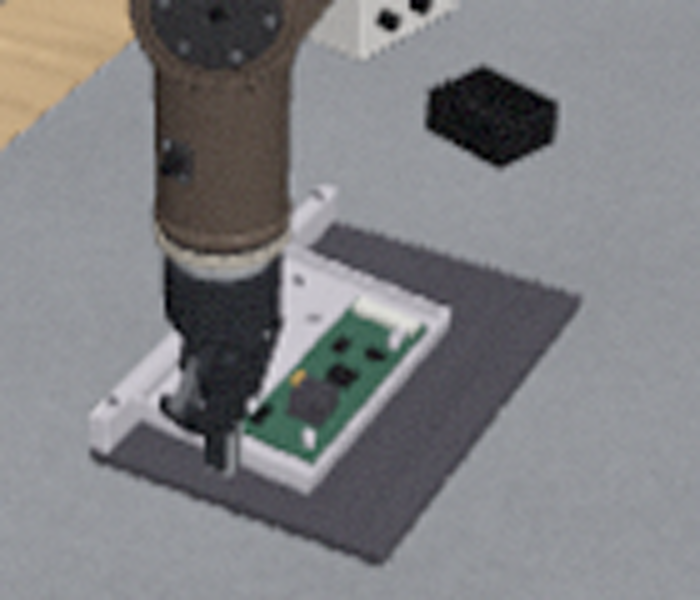

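Emit:
apply_moves(
  moves=[
    [0,-5,0,0,0,0,0],
    [5,0,0,0,0,0,0],
    [0,4,0,0,0,0,0],
    [0,3,0,0,0,0,0],
    [0,2,0,0,0,0,0],
    [0,2,0,0,0,0,0],
    [0,2,0,0,0,0,0],
    [0,2,0,0,0,0,0],
    [0,2,0,0,0,0,0],
    [0,2,0,0,0,0,0],
  ],
)

```text
t: 8.18
eef_pos: [555.2, 77.3, 60.6]
tcp_rot: [1.0, -0.012, -0.0, 0.0]
contact_force: [-0.1, 3.8, -0.4]
opening: 0.002
```

```bash
cat >> h.py <<'E'
def holes(tag):
    s=look("top",tag); a,out,un=topmeas(s); g=a.max(2)
    n,l,sx,c=cv2.connectedComponentsWithStats((g<125).astype(np.uint8)); 
    for i in range(1,n):
        if 100<sx[i,4]<1200:
            p=un(c[i]); w=ray(s,p,45)[0]
            if 530<w[0]<600 and -140<w[1]<80: print("dark blob",sx[i,4],np.round(p,1),np.round(w,1))
    zoom(s,(222,345,160,250),6,f"top{tag}z.png")
    t=look("side",tag); zoom(t,(200,340,120,240),5,f"side{tag}z.png")
E
python3 - <<'E'
from h import *
st(); holes("8")
E
```

```text
t8.18 pos [555.2  77.3  60.6] F [-0.1  3.8 -0.4] op 0.00 toolx deg -1.34 toolz [-0. -0. -1.]
dark blob 217 [306.2 185.2] [ 599.3 -131.1   45. ]
dark blob 452 [297.2 193.3] [569.6 -99.9  45. ]
```

View pics/top8z.png

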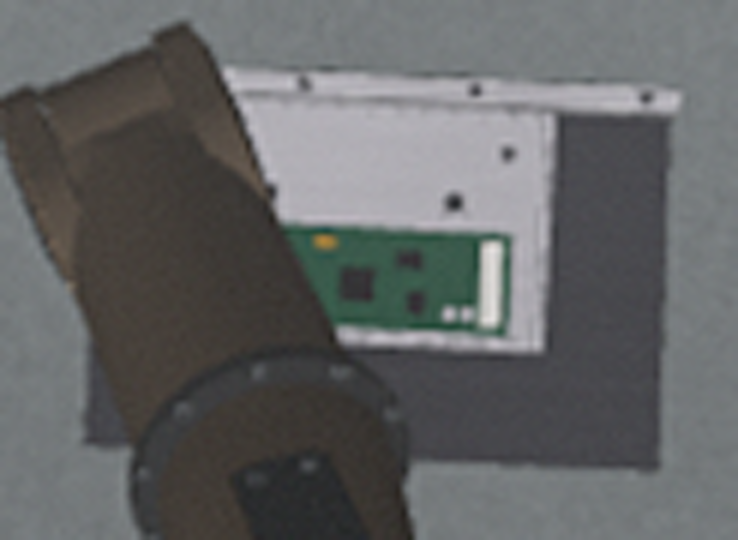

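View pics/side8z.png

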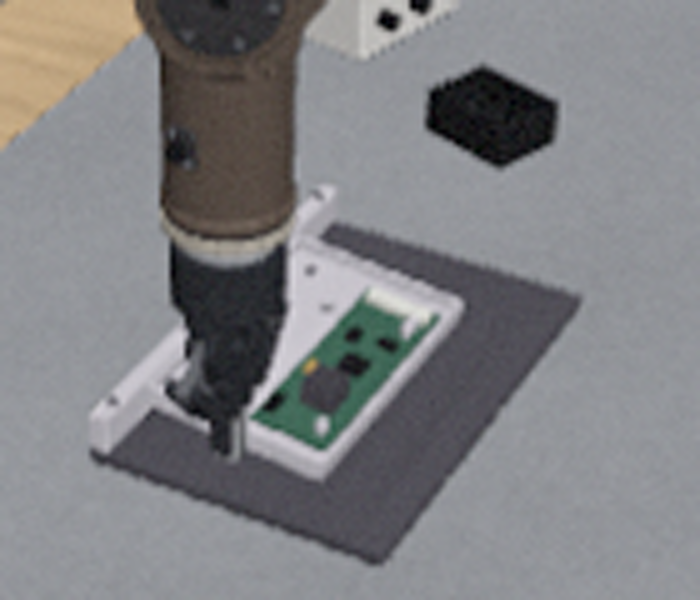

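The right hole is now at (569.6, −99.9). The remaining y travel is about 13.7 mm, and the tray has drifted about 2 mm off the fence. I'll continue to just short of the pins, then re-square with an x push.

Emit:
apply_moves(
  moves=[
    [0,2,0,0,0,0,0],
    [0,2,0,0,0,0,0],
    [0,2,0,0,0,0,0],
    [0,2,0,0,0,0,0],
    [0,1.5,0,0,0,0,0],
    [0,1,0,0,0,0,0],
    [0,1,0,0,0,0,0],
  ],
)

```text
t: 8.87
eef_pos: [555.0, 65.1, 60.6]
tcp_rot: [1.0, -0.012, -0.0, 0.0]
contact_force: [0.5, -0.1, 0.8]
opening: 0.003
```

```bash
python3 - <<'E'
from h import *
st(); holes("9")
E
```

```text
t8.87 pos [555.   65.1  60.6] F [ 0.5 -0.1  0.8] op 0.00 toolx deg -1.39 toolz [-0.    -0.001 -1.   ]
dark blob 404 [299.9 193.6] [ 568.9 -109.4   45. ]
```

View pics/top9z.png

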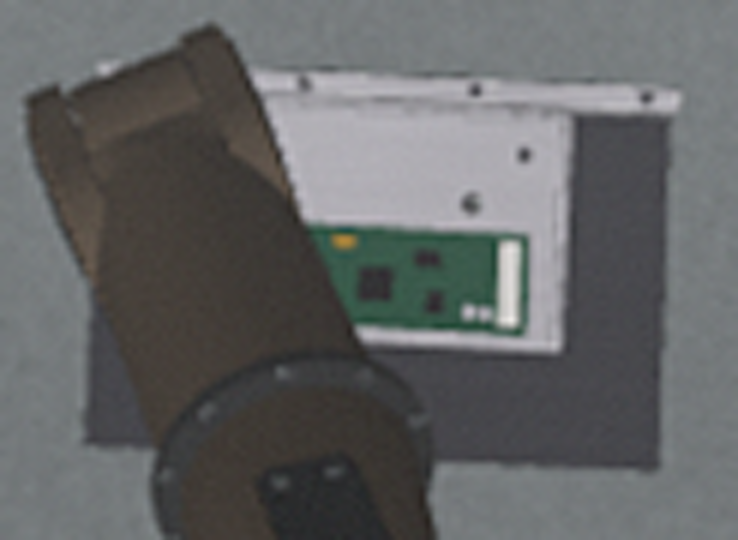

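View pics/side9z.png

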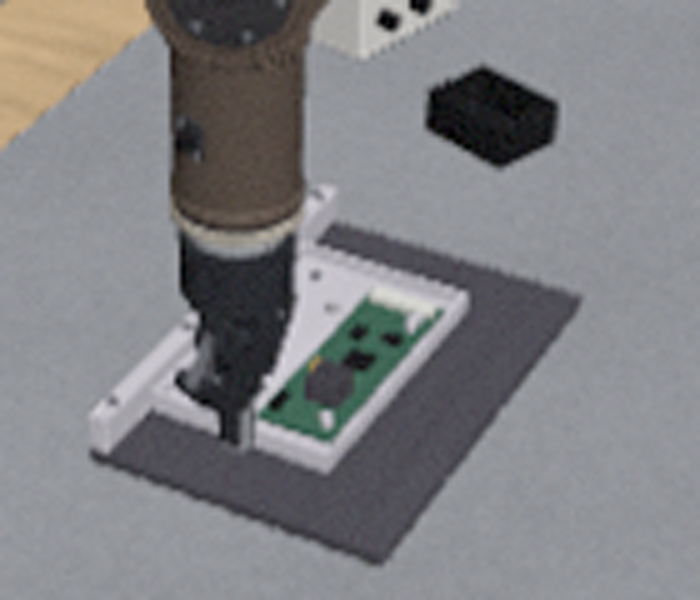

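The force fell to zero and a bright pin is visible in the right hole, so the tray may have dropped. I'll back off and look unobstructed.

Emit:
apply_moves(
  moves=[
    [0,-10,0,0,0,0,0],
    [0,-20,-10,0,0,0,0],
    [0,-10,-40,0,0,0,0],
    [-30,0,-40,0,0,0,50],
    [-40,0,0,0,0,0,100],
    [-40,10,0,0,0,0,100],
    [-25,20,0,0,0,0,100],
    [0,0,0,0,0,0,100],
  ],
)

```text
t: 9.63
eef_pos: [419.0, 76.5, 143.5]
tcp_rot: [1.0, -0.011, -0.002, 0.002]
contact_force: [-0.5, -0.7, -1.1]
opening: 0.709
```

```bash
python3 - <<'E'
from h import *
st(); holes("10")
E
```

```text
t9.63 pos [419.   76.5 143.5] F [-0.5 -0.7 -1.1] op 0.71 toolx deg -1.31 toolz [-0.005 -0.003 -1.   ]
dark blob 396 [268.9 191.7] [573.1   0.   45. ]
dark blob 408 [299.9 193.6] [ 568.9 -109.5   45. ]
```

View pics/top10z.png

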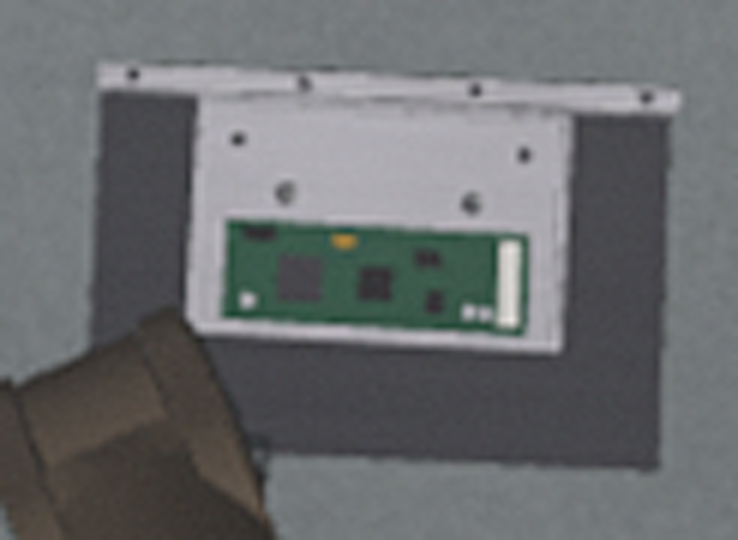

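View pics/side10z.png

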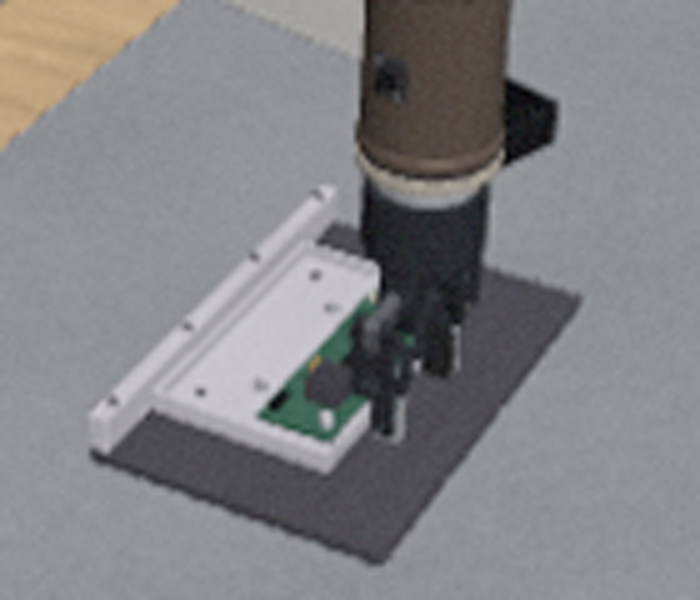

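Bright pin tips show in both holes, at zoom (290,190) and (475,205). To tell dropped from propped, I'll triangulate the tray's features across the two views.

```bash
cat >> h.py <<'E'
def dark_c(s,uv,w=4,k=8):
    x0,y0=int(uv[0])-w,int(uv[1])-w; a=s["color"][y0:y0+2*w+1,x0:x0+2*w+1].max(2).astype(np.uint8)
    a=cv2.GaussianBlur(cv2.resize(a,None,fx=k,fy=k,interpolation=cv2.INTER_CUBIC),(0,0),4).astype(float)
    m=(a<np.median(a)-0.4*(np.median(a)-a.min())); n,l,st_,c=cv2.connectedComponentsWithStats(m.astype(np.uint8))
    i=l[np.unravel_index(np.argmin(a+ 0.0),a.shape)]; return (c[i]+.5)/k-.5+[x0,y0]
def tri(s1,u1,s2,u2):
    A=[];B=[]
    for s,u in((s1,u1),(s2,u2)):
        T=np.array(s["cam_to_world"]); d=T[:3,:3]@[(u[0]-s["cx"])/s["fx"],(u[1]-s["cy"])/s["fy"],1]; d/=np.linalg.norm(d)
        P=np.eye(3)-np.outer(d,d); A.append(P);B.append(P@T[:3,3])
    A=np.vstack(A);B=np.hstack(B); x,res,_,_=np.linalg.lstsq(A,B,rcond=None); return x,float(np.sqrt(res[0])) if len(res) else 0
E
python3 - <<'E'
from h import *
st(); a=r.snapshot("top"); b=r.snapshot("side")
def T(z,f,o): return np.array(z)/f+o
for nm,t,sd in (("fence1",(133,75),(113,401)),("fence2",(305,83),(187,326)),("fence3",(475,90),(254,257)),("mL",(237,138),(201,392)),("mR",(524,154),(316,275))):
    u=dark_c(a,T(t,6,[222,160])); v=dark_c(b,T(sd,5,[200,120])); x,e=tri(a,u,b,v); print(nm,u.round(1),v.round(1),x.round(1),round(e,2))
# same at picture 6 (propped): 
class S(dict):pass
for tag,pts in (("6",[("mR",(480,149),(297,282))]),("0",[("mR",(486,170),(0,0))])):
    if tag=="0":continue
    a6=dict(a);b6=dict(b); a6["color"]=cv2.imread("pics/top6.png")[:,:,::-1]; b6["color"]=cv2.imread("pics/side6.png")[:,:,::-1]
    for nm,t,sd in pts:
        u=dark_c(a6,T(t,6,[222,160])); v=dark_c(b6,T(sd,5,[200,120])); x,e=tri(a6,u,b6,v); print("pic6",nm,x.round(1),round(e,2))
for n,bx,f,s in (("h_top.png",(255,312,175,225),12,a),("h_side.png",(225,285,160,220),10,b)): zoom(s,bx,f,n)
E
```

```text
t9.73 pos [424.7  79.1 144.4] F [0.6 0.3 1.2] op 0.88 toolx deg -1.34 toolz [ 0.001 -0.    -1.   ]
fence1 [243.7 175.7] [219.8 197.8] [634.4  94.6  71.7] 15.76
fence2 [272.1 170.5] [235.  182.9] [646.3  -8.6  66.1] 0.85
fence3 [300.8 174.6] [248.  169.1] [ 639.2 -106.4   69.8] 9.01
mL [261.2 182.8] [239.6 198. ] [606.2  28.3  37.7] 1.94
mR [308.9 185.4] [262.6 174.7] [ 600.9 -141.3   36.7] 1.94
pic6 mR [ 602.7 -113.3   47.2] 1.83
```

View pics/h_top.png

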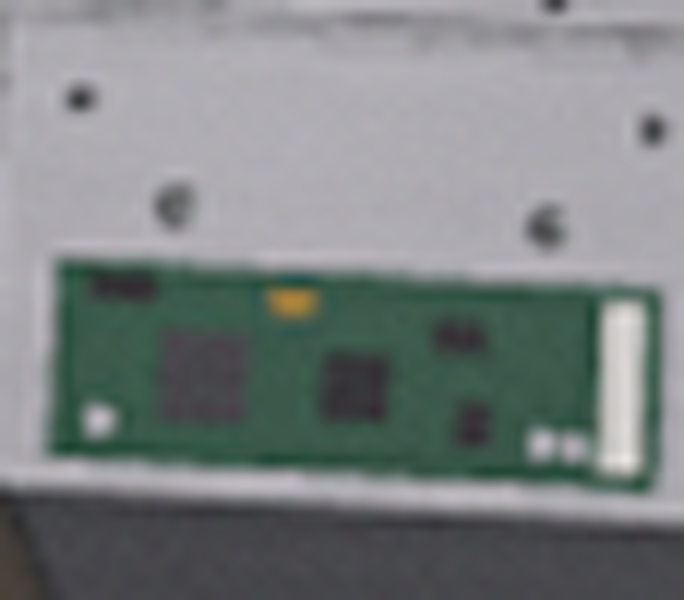

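View pics/h_side.png

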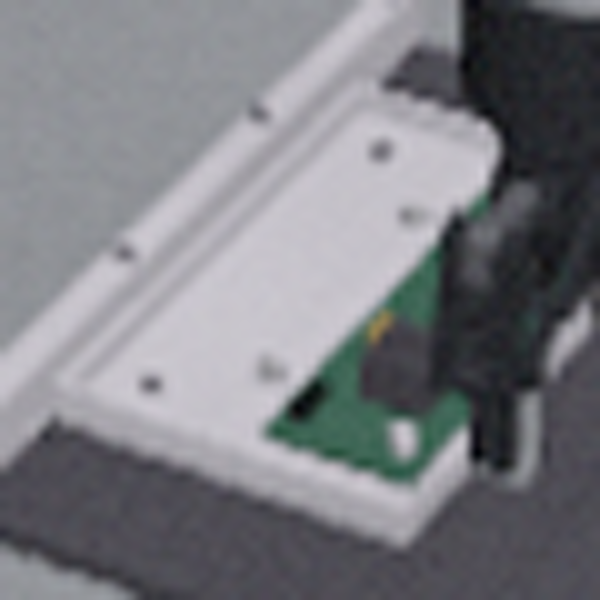

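The tray's small holes now triangulate to z = 37.7 and 36.7. Seated should give 36; the propped picture 6 gave 47.2. So the tray has dropped over both pins. I'll withdraw well clear and recheck.

Emit:
apply_moves(
  moves=[
    [0,0,-35,0,0,0,100],
    [0,20,-35,0,0,0,100],
    [0,38,-35,0,0,0,100],
    [-10,38,0,0,0,0,100],
    [-10,38,0,0,0,0,100],
    [-10,38,0,0,0,0,100],
    [-5,38,0,0,0,0,100],
    [0,38,0,0,0,0,100],
    [0,38,0,0,0,0,100],
    [0,38,0,0,0,0,100],
  ],
)

```text
t: 10.67
eef_pos: [383.9, -238.7, 242.5]
tcp_rot: [1.0, -0.011, 0.001, 0.0]
contact_force: [1.6, 1.4, 0.3]
opening: 0.998
```

Emit:
apply_moves(
  moves=[
    [0,30,0,0,0,0,100],
    [0,30,0,0,0,0,100],
    [0,0,0,0,0,0,100],
    [0,0,0,0,0,0,100],
  ],
)

```text
t: 11.0
eef_pos: [382.3, -298.3, 241.9]
tcp_rot: [1.0, -0.013, -0.0, 0.0]
contact_force: [0.2, 0.4, -0.0]
opening: 0.999
```

```bash
python3 - <<'E'
from h import *
st(); holes("11"); a=r.snapshot("top"); b=r.snapshot("side")
T=lambda z,f,o: np.array(z)/f+o
for nm,t,sd in (("mL",(237,138),(201,392)),("mR",(524,154),(316,275))):
    u=dark_c(a,T(t,6,[222,160])); v=dark_c(b,T(sd,5,[200,120])); x,e=tri(a,u,b,v); print(nm,x.round(1),round(e,2))
for n,cur in(("top",a),("side",b)):
    d=cv2.absdiff(cv2.imread(f"pics/{n}0.png"),np.ascontiguousarray(cur["color"][:,:,::-1])).max(2)
    boxes={"top":{"jar":(150,175,165,185),"driver":(128,148,190,252),"bin":(380,413,174,210)},"side":{"jar":(162,188,250,280),"driver":(170,245,295,325),"bin":(283,314,132,154)}}[n]
    for k,(x0,x1,y0,y1) in boxes.items(): print(n,k,"changed px",int((d[y0:y1,x0:x1]>40).sum()))
E
```

```text
t11.00 pos [ 382.3 -298.3  241.9] F [ 0.2  0.4 -0. ] op 1.00 toolx deg -1.50 toolz [-0. -0. -1.]
dark blob 398 [268.9 191.7] [573.   0.  45.]
dark blob 401 [299.9 193.6] [ 568.9 -109.4   45. ]
mL [606.1  28.3  37.7] 1.89
mR [ 600.8 -141.2   36.8] 1.86
top jar changed px 0
top driver changed px 0
top bin changed px 0
side jar changed px 0
side driver changed px 0
side bin changed px 0
```

View pics/side11z.png

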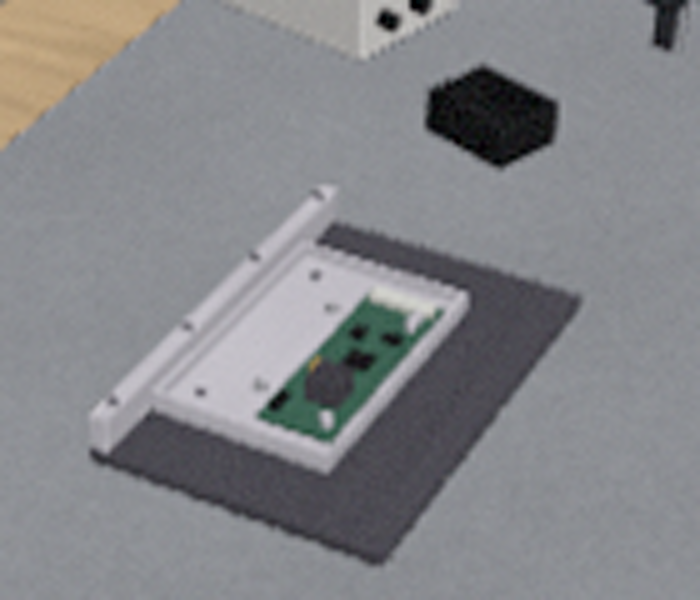

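View pics/top11.png

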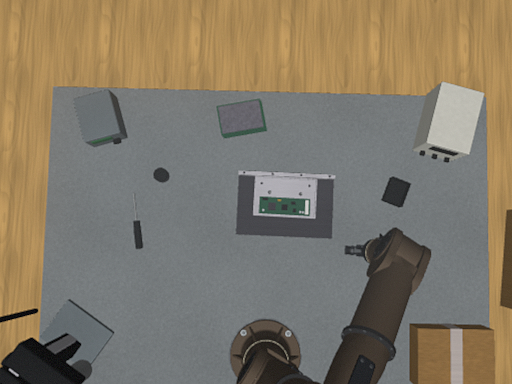

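The tray looks flat. As a stricter check, I'll triangulate the board corners (seated: all z = 40) and the small holes (z = 36) from averaged frames.

```bash
python3 - <<'E'
from h import *
def avg(n):
    L=[r.snapshot(n) for _ in range(8)]; s=dict(L[0]); s["color"]=np.mean([x["color"] for x in L],0).astype(np.uint8); return s
a=avg("top"); b=avg("side")
cv2.imwrite("pics/ta.png",a["color"][:,:,::-1])
def blob(s,uv,w=4,k=10):
    x0,y0=np.round(uv).astype(int)-w; c=s["color"][y0:y0+2*w+1,x0:x0+2*w+1].mean(2); wt=np.clip(np.median(c)-15-c,0,None)
    yy,xx=np.mgrid[:c.shape[0],:c.shape[1]]; m=((yy-w)**2+(xx-w)**2)<=9.5; wt=wt*m
    return np.array([(wt*xx).sum(),(wt*yy).sum()])/wt.sum()+[x0,y0]
T=lambda z,f,o: np.array(z)/f+o
for nm,t,sd in (("f1",(133,75),(113,401)),("f2",(305,83),(187,326)),("f3",(475,90),(254,257)),("f4",(646,97),(320,193)),("mL",(237,138),(201,392)),("mR",(524,154),(316,275))):
    u=blob(a,T(t,6,[222,160]),4 if nm[0]=='m' else 3); v=blob(b,T(sd,5,[200,120]),4 if nm[0]=='m' else 3); x,e=tri(a,u,b,v); print(nm,u.round(2),v.round(2),x.round(1),round(e,2))
def green(s,box,k=10):
    x0,x1,y0,y1=box; c=cv2.resize(s["color"][y0:y1,x0:x1],None,fx=k,fy=k,interpolation=cv2.INTER_CUBIC).astype(int)
    m=((c[:,:,1]-c[:,:,0])>15).astype(np.uint8); m=cv2.morphologyEx(m,cv2.MORPH_OPEN,np.ones((9,9)))
    cs,_=cv2.findContours(m,0,cv2.CHAIN_APPROX_NONE); h=cv2.convexHull(np.vstack([q for q in cs if cv2.contourArea(q)>300]))
    q=cv2.approxPolyN(h,4)[0] if hasattr(cv2,"approxPolyN") else cv2.boxPoints(cv2.minAreaRect(h))
    return (q.reshape(-1,2)+.5)/k-.5+[x0,y0]
g=green(a,(245,320,190,222)); h=green(b,(245,295,170,212)); print(g.round(1).tolist(),h.round(1).tolist())
W=ray(a,g,40); print(W.round(1).tolist()); Ws=ray(b,h,40); print(Ws.round(1).tolist())
E
```

```text
f1 [243.88 172.64] [221.97 199.52] [638.8  90.5  61.1] 3.48
f2 [272.39 173.02] [236.19 184.15] [639.6  -9.2  62.3] 3.41
f3 [300.76 174.32] [250.02 170.44] [ 636.9 -108.7   63.4] 2.95
f4 [329.49 176.55] [262.64 158.23] [ 632.9 -209.    62.7] 5.02
mL [261.2  182.72] [239.59 197.97] [606.3  28.4  37.8] 1.91
mR [308.93 185.37] [262.58 174.58] [ 600.9 -141.1   37. ] 1.99
[[309.6, 198.6], [309.6, 215.8], [258.4, 212.6], [259.4, 196.0]] [[287.0, 183.6], [265.4, 208.2], [250.0, 203.0], [272.6, 179.0]]
[[552.2, -144.3, 40.0], [491.7, -145.1, 40.0], [498.6, 35.6, 40.0], [557.7, 33.4, 40.0]]
[[495.2, -127.1, 40.0], [500.6, 40.0, 40.0], [560.6, 39.7, 40.0], [554.6, -128.6, 40.0]]
```

```bash
python3 - <<'E'
from h import *
st(); print(r.close_job())
E
```

```text
t12.00 pos [ 381.5 -296.7  242.2] F [-0.5  0.9  0. ] op 1.00 toolx deg -1.34 toolz [-0.  0. -1.]
the job is handed in; nothing more can be done
None
```

The tray is seated on both pins and lies flat on the bed, as far as the pictures can show. The job is handed in at about 12 s of robot time.

I pushed the tray squarely against the fence with the open fingertips, then pushed it along −y with the shut fingertips until it dropped. The arm then withdrew clear. The largest force I read was about 18 N.

**Checks that agree:**
- A pin tip shows in both holes.
- The tray's small holes measured at 37–38 mm height. Seated should give 36 mm, and they measured 47 mm while propped. Fence screws at a true 60 mm read 61–63 mm in the same pictures, so the 1–2 mm excess is camera bias.
- The screwdriver, jar and bin areas show no changed pixels in either view.
- The contact force is back to zero.

**Checks that were weaker:**
- During the second push the tray drifted about 2 mm off the fence, and it rests about 0.5° from the fence line. Both are within the holes' 2 mm of play.
- The board corners seen in the two views disagree by 4–7 mm at the +y end, and by more (16–18 mm) at the −y end, where the white connector hid the green. They say little about flatness, so that rests on the small-hole heights.

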